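# Sort a sealed cartridge by its weight and dock it

## Task

The sealed white cartridge in the grey cradle is either full (heavy, about half a kilogram) or empty (light, about 150 grams) and looks the same either way: lift it just clear of the cradle, no more than about 3 cm, and hold it still for a second to feel its weight. Then stand it on the open landing of the green track if it is full or of the orange track if it is empty, slide it in under the rails, and feel for the spring buffer of its end stop, whose place is not known: press the cartridge against it with about 10 newtons for about a second, without ramming it. Let go gently and leave it standing against the buffer; leave the tin, the sanding block and the hammer where they are.

Things in the scene. Friction and masses are not known exactly. Their poses are not given: they have to be found in the camera images.
- cartridge: Loose sealed cartridge, upright: white round body 40 mm in diameter with blue bands, black cap, steel foot flange 50 mm in diameter, 5 mm thick; 97 mm tall. Origin: centre of its underside; z up. Contents unseen, may shift a little: 0.44 to 0.56 kg full, 0.13 to 0.17 kg empty. Grip the white body from above, 45 to 70 mm above its underside.
- cradle: Fixed grey round cup, outside 76 mm in diameter, hole 58 mm, 16 mm high, in which the cartridge stands on a floor 6 mm above the table. Origin: centre of its underside.
- track_green: Fixed aluminium T-track, green mouth guides and rail strips, for full cartridges; plate 170 (x) x 84 (y) mm. Origin: centre of its underside; +x: the way the cartridge slides in; floor at z 8 mm. x -48 to -17 mm: flared guides, top z 21 mm. From x -20 mm two rails 54 mm apart, lips 44 mm apart with undersides at z 16 mm, tops z 23 mm: they reach over the foot flange (play 3 mm up, 2 mm each side).
- track_orange: Fixed aluminium T-track, orange mouth guides and rail strips, for empty cartridges; plate 170 (x) x 84 (y) mm. Origin: centre of its underside; +x: the way the cartridge slides in; floor at z 8 mm. x -48 to -17 mm: flared guides, top z 21 mm. From x -20 mm two rails 54 mm apart, lips 44 mm apart with undersides at z 16 mm, tops z 23 mm: they reach over the foot flange (play 3 mm up, 2 mm each side).
- landing_green (a point): Middle of the green track's open landing, on its floor, in front of the mouth (x -58, y 0, z 8 mm in the track's frame): set the cartridge's underside down here. It can enter the track only by sliding from here along the track's +x, foot on the floor or up to 2 mm above. Rubbing on the floor can add some 4 N to the push felt at the wrist. Set down gently: over 40 N on a track or the cradle is ramming too.
- landing_orange (a point): Middle of the orange track's open landing, on its floor, in front of the mouth (x -58, y 0, z 8 mm in the track's frame): set the cartridge's underside down here. It can enter the track only by sliding from here along the track's +x, foot on the floor or up to 2 mm above. Rubbing on the floor can add some 4 N to the push felt at the wrist. Set down gently: over 40 N on a track or the cradle is ramming too.
- stop_green: Fixed green bracket across the rear of the green track (x 75 mm in the track's frame; own origin there, at underside level, mid width). A black rubber buffer sticks out of it to -x by an unknown length, set anew each time: first touch comes with the cartridge's axis 33 to 61 mm in front of the origin. Spring about 3 N/mm, 10 mm travel, damped. Over 20 N on it is ramming; it goes back slowly on release.
- stop_orange: Fixed orange bracket across the rear of the orange track (x 75 mm in the track's frame; own origin there, at underside level, mid width). A black rubber buffer sticks out of it to -x by an unknown length, set anew each time: first touch comes with the cartridge's axis 33 to 61 mm in front of the origin. Spring about 3 N/mm, 10 mm travel, damped. Over 20 N on it is ramming; it goes back slowly on release.
- eyelet_tin: Bystander: round silver tin, 67 mm in diameter, 28 mm high. Origin: centre of its underside.
- sanding_block: Bystander: brown sanding block, 57 x 100 x 31 mm. Origin: centre of its underside.
- tack_hammer: Bystander: hammer with wooden handle, 98 x 259 x 22 mm, lying. Origin: centre of its underside.

How it is judged:
On the way, in this order (a step that is already met when the one before it is completed fails the run):
1. the cartridge is held in the fingers just clear of the cradle (underside less than 50 mm above the cradle's floor, touching nothing else) and still (z of cartridge in the frame of cradle between 0.009 and 0.056 m and horizontal distance between cartridge and cradle below 0.05 m and contact force between cartridge and cradle below 0.05 N and contact force between the fingers and cartridge above 0.5 N and linear speed of cartridge below 0.02 m/s), for 0.4 s.
2. the cartridge stands on the landing of one of the tracks (((x of cartridge in the frame of track_green between -0.085 and -0.035 m and y of cartridge in the frame of track_green between -0.02 and 0.02 m and z of cartridge in the frame of track_green below 0.0115 m and contact force between cartridge and track_green above 0.3 N) or (x of cartridge in the frame of track_orange between -0.085 and -0.035 m and y of cartridge in the frame of track_orange between -0.02 and 0.02 m and z of cartridge in the frame of track_orange below 0.0115 m and contact force between cartridge and track_orange above 0.3 N))), for 0.1 s.
3. the cartridge is slid in under the rails and pressed against that track's buffer with more than 4 N (((contact force between cartridge and stop_green above 4 N and (x of cartridge in the frame of track_green between 0.005 and 0.056 m and y of cartridge in the frame of track_green between -0.004 and 0.004 m and z of cartridge in the frame of track_green between 0.005 and 0.0115 m)) or (contact force between cartridge and stop_orange above 4 N and (x of cartridge in the frame of track_orange between 0.005 and 0.056 m and y of cartridge in the frame of track_orange between -0.004 and 0.004 m and z of cartridge in the frame of track_orange between 0.005 and 0.0115 m)))), for 0.3 s.
At the end, for the whole second after the job is handed in: released, upright (0.1 rad) and at rest under the rails, within 4 mm of the track's middle, still touching the buffer (over 0.05 N): in the green track if full (weighing over 3.1 N on it), in the orange one if empty (under 3.1 N) ((((x of cartridge in the frame of track_green between 0.005 and 0.056 m and y of cartridge in the frame of track_green between -0.004 and 0.004 m and z of cartridge in the frame of track_green between 0.005 and 0.0115 m) and contact force between cartridge and stop_green above 0.05 N and contact force between cartridge and track_green above 3.1 N) or ((x of cartridge in the frame of track_orange between 0.005 and 0.056 m and y of cartridge in the frame of track_orange between -0.004 and 0.004 m and z of cartridge in the frame of track_orange between 0.005 and 0.0115 m) and contact force between cartridge and stop_orange above 0.05 N and contact force between cartridge and track_orange between 0.5 and 3.1 N)) and angle between cartridge's own z axis and vertical below 0.1 rad and linear speed of cartridge below 0.02 m/s and contact force between the fingers and cartridge below 0.05 N).
It fails at once if the cartridge is rammed against an end stop (over 20 N), or against a track or the cradle (over 40 N) (contact force between cartridge and stop_green above 20 N or contact force between cartridge and stop_orange above 20 N or contact force between cartridge and track_green above 40 N or contact force between cartridge and track_orange above 40 N or contact force between cartridge and cradle above 40 N).
It fails at once if the tin, the sanding block or the hammer is shifted by more than 20 mm (distance of any of eyelet_tin, sanding_block, tack_hammer from where it was at the start of the episode above 0.02 m).
It also fails if it takes over 58 s, if anything falls off the work surface, if the arm or the gripper's body presses on something with over 40 N, if the wrist force passes 120 N, or if a joint passes its speed limit or range.

## Robot

A 6-joint arm with a two-finger parallel gripper is mounted at the origin on a cart in front of the work surface, level with it; the furniture and walls round the work are solid. World frame = base frame: x ahead of the robot, y to its left, z up, the work surface at z = 0. Lengths are in m, angles in rad, forces in N, time in s.
With the tool pointing down it reaches from about 0.275 to 0.75 m from the base axis. Payload 10.2 kg.
Tool frame: the origin (TCP) lies between the finger pads; the fingertips stand 19 mm ahead of it and the grasp point (between the pads) is the TCP; z points along the fingers, y is the direction in which the jaws open and shut (so a half turn about z gives the same grasp; the last joint's range is limited). The gripper opens to 88 mm and grips with 3 to 60 N. Pads are 18 mm wide; open, the fingers measure 123 mm over their backs; the gripper's body (75 mm by 187 mm) begins 45 mm behind the grasp point.
Start: joints at [1.062, 0.313, 1.498, -0, 1.331, -0.223], TCP at [0.148, 0.504, 0.258] pointing down, gripper open.
Joint ranges: [-2.94, 2.94], [-0.97, 2.17], [0.19, 2.56], [-1.23, 4.37], [0.02, 3.11], [-2.88, 2.88]. Speed limits (rad/s): [2.39, 2.39, 3.01, 3.14, 3.14, 3.14].

## Interface

Orientations are given as a rotation vector (axis times angle).
In Python, from plant import ctrl gives the robot as it stands. Calls block until the motion is done:
- ctrl.movep(position, orientation): joint-space move of the TCP to a pose.
- ctrl.move_linear(position, ori=None, feed=0.15, guard=None): straight line of the TCP; ori=None keeps the orientation; feed is the mean speed in m/s. With guard (N) it stops when the force on the tool has changed by that much, and returns True; else False.
- ctrl.movej(angles): joint-space move.
- ctrl.set_gripper(opening): finger opening in m; the grip force is fixed at half the most; returns when the fingers have stopped.
- ctrl.pause(seconds).
- ctrl.solve_ik(position, orientation): joint angles nearest the present ones, or None.
- ctrl.observe(): the state.
- ctrl.get_image(name): name is "scene" or "top" or "wrist"; returns a dict with "img" (400x640x3 uint8, blue, green, red), "intrinsics" (3x3 intrinsics, pixels), "rvec" (rotation vector, rad) and "tvec" (3), from world to camera coordinates, as OpenCV has them; the wrist camera has in their place "hand_eye" (4x4, takes a point from camera to tool coordinates, whose origin is the TCP and whose axes are the flange's). Camera axes: x right, y down, z forward; pixel columns grow to the right and rows downward; lengths in m; the calibration is good to about 2 mm. A picture is of the moment at which its call begins: read the wrist's pose just before it. There is no depth.
A pose or a line that the arm cannot do raises ctrl.PlanningError and nothing moves.
- ctrl.job_done(): hands the job in, once; it reports no verdict.
Trained networks look in a picture, given as the dict that the camera call returned (one of the last four; its "shot" number tells which), for a name from the list of things; names that differ only in an ending like _2 or _b are one class to them, and where a whole thing is asked for, a point or a joint stands for the part that bears it (a point fixed in the world has none). Each returns a list of dicts, best first, with "conf" (0 to 1); they miss things now and then, are a little off and sometimes report something else, mostly with a low value. They report only what shows in the picture. A call takes as long as a camera call.
- ctrl.recognise(target, picture): "extent" ([left, top, right, bottom] as shares, 0 to 1, of the picture: columns of its width, rows of its height, round what is visible of it).
- ctrl.tip_of(target, picture): "at" ([column, row] as shares, 0 to 1, of the picture: columns of its width, rows of its height: a listed point, or the origin of a listed thing).
The state is a dict: "time_s": time; "joints": joint angles; "qvel": joint speeds; "effort": joint torques, N m; "tool_pos": TCP position; "tool_rot": TCP orientation; "ft_force": force on the tool from outside, world axes, zero at the start; "torque": the same for the moment, N m; "grip_width": finger opening in m.
Only numpy, scipy, OpenCV 4.12 (cv2) and the standard library are available. Lean on these libraries where they do the work, as an engineer would, in place of code of your own. Each camera call takes 0.05 s, during which the arm holds its last target. There are 200 camera calls.

## Working session

There is one attempt and no reset: what is moved stays moved. The work goes in short steps, each a Python script; the robot and the scene stay as the last script left them, time stands still between calls to the robot, and variables do not carry over. Pictures are saved under pics/ and viewed, about 8 in all and at most 12, crops included, and the job is handed in when it is done.

```bash
mkdir -p pics; ls
cat > h.py <<'E'
import numpy as np, cv2
from plant import ctrl
from scipy.spatial.transform import Rotation as R
def shot(n):
    o=ctrl.observe(); p=ctrl.get_image(n)
    K=np.array(p["intrinsics"])
    if n=="wrist":
        T=np.eye(4);T[:3,:3]=R.from_rotvec(o["tool_rot"]).as_matrix();T[:3,3]=o["tool_pos"]
        C=T@np.array(p["hand_eye"])
    else:
        W=np.eye(4);W[:3,:3]=cv2.Rodrigues(np.array(p["rvec"],float))[0];W[:3,3]=np.ravel(p["tvec"]);C=np.linalg.inv(W)
    return p,K,C
def ray(uv,K,C):
    d=C[:3,:3]@np.linalg.solve(K,[uv[0],uv[1],1]); return C[:3,3],d/np.linalg.norm(d)
def onz(uv,K,C,z):
    o,d=ray(uv,K,C); return o+d*(z-o[2])/d[2]
def tri(rays):
    A=sum(np.eye(3)-np.outer(d,d) for o,d in rays); b=sum((np.eye(3)-np.outer(d,d))@o for o,d in rays)
    return np.linalg.solve(A,b)
def tip(t,p):
    r=ctrl.tip_of(t,p)
    return [(np.array(x["at"])*[640,400],x["conf"]) for x in r[:2]]
E
python3 - <<'E'
from h import *
np.set_printoptions(precision=4,suppress=True)
S={n:shot(n) for n in("scene","top")}
cv2.imwrite("pics/a.png",S["scene"][0]["img"]);cv2.imwrite("pics/b.png",S["top"][0]["img"])
for t in ["cartridge","cradle","track_green","track_orange","landing_green","landing_orange","stop_green","stop_orange","eyelet_tin","sanding_block","tack_hammer"]:
    rs=[]
    for n in S:
        p,K,C=S[n]; r=tip(t,p)
        if r: rs.append(ray(r[0][0],K,C)); print(t,n,r[0][0].round(1),round(r[0][1],2),onz(r[0][0],K,C,0)[:2])
    if len(rs)==2: print("   tri",tri(rs))
print(ctrl.observe()["ft_force"],ctrl.observe()["time_s"],ctrl.observe()["tool_rot"])
E
```

```text
pics
cartridge scene [370.6 209. ] 0.85 [ 0.5044 -0.3927]
cartridge top [357.5 224.7] 0.98 [ 0.504 -0.388]
   tri [ 0.5027 -0.3881  0.0041]
cradle scene [368.5 209.6] 0.87 [ 0.5069 -0.3877]
cradle top [354.3 226. ] 0.69 [ 0.5011 -0.3803]
   tri [ 0.5009 -0.3791  0.0087]
track_green scene [258.3 304. ] 0.87 [ 0.5068 -0.0368]
track_green top [207.7 227.9] 0.94 [ 0.5056 -0.0362]
   tri [ 0.5057 -0.0363  0.0014]
track_orange scene [322.  249.2] 0.62 [ 0.5073 -0.218 ]
track_orange top [284.9 221.7] 0.89 [ 0.5154 -0.2173]
   tri [ 0.5128 -0.219  -0.0035]
landing_green scene [273.4 322.9] 0.92 [ 0.4571 -0.027 ]
landing_green top [207.2 250.1] 0.67 [ 0.4538 -0.0357]
   tri [ 0.4572 -0.0317 -0.0065]
landing_orange scene [340.6 260.9] 0.94 [ 0.4571 -0.2177]
stop_green scene [239.9 277.5] 0.75 [ 0.5805 -0.0555]
stop_green top [219.9 191.4] 0.85 [ 0.5918 -0.064 ]
   tri [ 0.5933 -0.0618 -0.0152]
stop_orange scene [297.9 230.4] 0.61 [ 0.5853 -0.2271]
stop_orange top [354.6 228.1] 0.68 [ 0.496  -0.3809]
   tri [ 0.5605 -0.3239 -0.0467]
eyelet_tin scene [397.1 182. ] 0.78 [ 0.5141 -0.5261]
eyelet_tin top [415.4 215. ] 0.66 [ 0.5234 -0.5262]
   tri [ 0.5202 -0.5291 -0.0039]
sanding_block scene [230.5 204.8] 0.78 [ 0.7696 -0.1872]
sanding_block top [273.1 118.8] 0.85 [ 0.7688 -0.1921]
   tri [ 0.7717 -0.1906 -0.0038]
tack_hammer scene [398.  275.3] 0.58 [ 0.3476 -0.2613]
tack_hammer top [301.6 293. ] 0.67 [ 0.35   -0.2532]
   tri [ 0.3478 -0.2546  0.0065]
[0.6639 0.484  0.1711] 1.2 [ 0.4474  3.1096 -0.    ]
```

View pics/a.png

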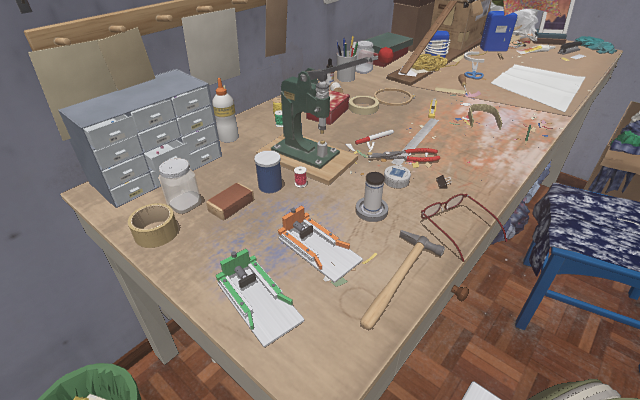

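View pics/b.png

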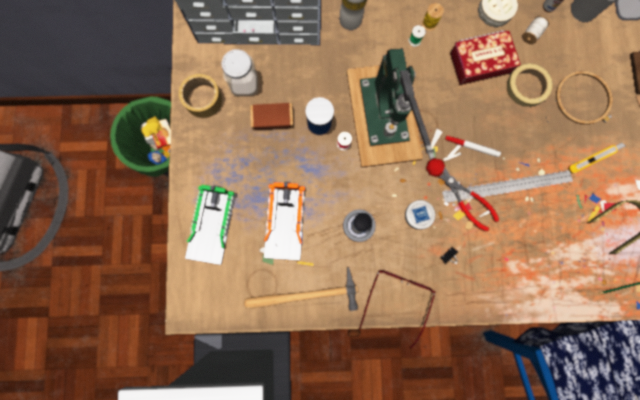

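The scene view shows the cartridge in its cradle at about (370,195), the green track at (258,290), the orange track at (318,240), the hammer in front and the tin to the right. The network's points agree with this, except for stop_orange in the top view. Next I'll take close wrist views.

```bash
cat >> h.py <<'E'
np.set_printoptions(precision=4,suppress=True)
def ori(t): return (R.from_euler("z",t)*R.from_rotvec([0,np.pi,0])).as_rotvec()
def multi(names,shots):
    out={}
    for t in names:
        rs=[]
        for p,K,C in shots:
            r=tip(t,p)
            if r and r[0][1]>.4: rs.append(ray(r[0][0],K,C)); print(t,r[0][0].round(0),round(r[0][1],2),onz(r[0][0],K,C,.008)[:2])
        if len(rs)>1: out[t]=tri(rs); print("   tri",out[t])
    return out
E
python3 - <<'E'
from h import *
L=[]
for i,xy in enumerate([(.42,-.03),(.42,-.15),(.42,-.27)]):
    ctrl.movep([*xy,.30],ori(0)); L.append(shot("wrist"))
N=["landing_%s","track_%s","stop_%s"]
multi([n%"green" for n in N],L[:2]); multi([n%"orange" for n in N],L[1:])
cv2.imwrite("pics/c.png",np.hstack([cv2.resize(l[0]["img"],(400,250)) for l in L[:3:2]]))
M=[]
for xy in [(.44,-.33),(.44,-.40)]:
    ctrl.movep([*xy,.27],ori(0)); M.append(shot("wrist"))
multi(["cartridge","cradle"],M)
cv2.imwrite("pics/d.png",M[1][0]["img"]); cv2.imwrite("pics/c0.png",L[0][0]["img"]); cv2.imwrite("pics/c2.png",L[2][0]["img"])
import pickle; pickle.dump([(l[0]["img"],l[1],l[2]) for l in L+M],open("L.pkl","wb"))
print(ctrl.observe()["time_s"],ctrl.observe()["ft_force"])
E
```

```text
landing_green [315. 190.] 0.67 [ 0.4513 -0.0336]
landing_green [411. 192.] 0.63 [ 0.4534 -0.0321]
   tri [ 0.4512 -0.0336  0.0129]
track_green [307. 232.] 0.89 [ 0.5073 -0.0437]
track_green [401. 232.] 0.85 [ 0.5065 -0.0415]
   tri [ 0.504  -0.0434  0.0157]
stop_green [300. 282.] 0.84 [ 0.5793 -0.054 ]
stop_green [386. 281.] 0.73 [ 0.5767 -0.0582]
   tri [ 0.5859 -0.0548 -0.0066]
landing_orange [273. 194.] 0.59 [ 0.4561 -0.2064]
landing_orange [366. 191.] 0.97 [ 0.4527 -0.2094]
   tri [ 0.4569 -0.2078 -0.0023]
track_orange [270. 235.] 0.7 [ 0.511  -0.2128]
track_orange [361. 234.] 0.94 [ 0.5099 -0.2135]
   tri [ 0.5113 -0.2132  0.0056]
stop_orange [266. 288.] 0.75 [ 0.5869 -0.2206]
stop_orange [353. 284.] 0.89 [ 0.5815 -0.2221]
   tri [ 0.5868 -0.2213  0.0033]
cartridge [270. 217.] 0.69 [ 0.4962 -0.3872]
6.2667 [-0.2829 -0.1062  0.0456]
```

View pics/c0.png

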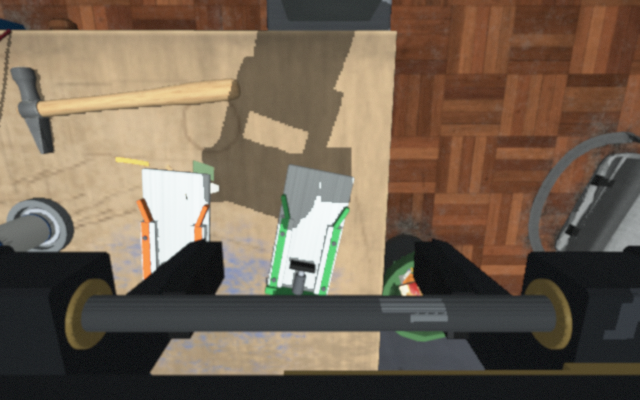

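View pics/d.png

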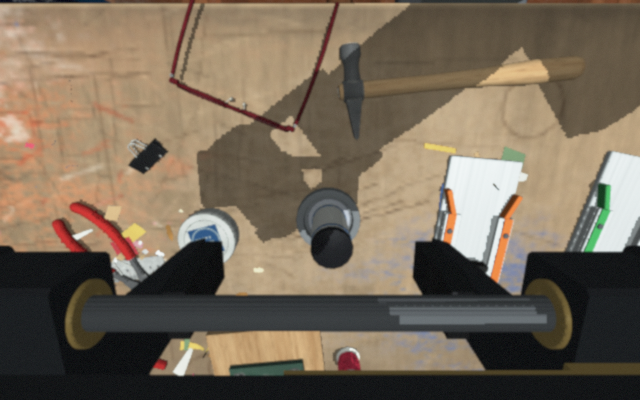

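The wrist views show the cradle rim centred near (330,216) with the cap at (331,247). The green plate's front corners are near (288,166) and (353,179). I'll zoom in on both tracks to get the axis lines.

Run:
```python
from h import *
import pickle
L=pickle.load(open("L.pkl","rb"))
a=L[0][0][160:300,260:360]; b=L[2][0][160:300,310:410]
z=np.hstack([cv2.resize(k,None,fx=4,fy=4,interpolation=cv2.INTER_CUBIC) for k in(a,b)])
cv2.imwrite("pics/e.png",z)
img,K,C=L[4]
print("cap",onz((331.5,247),K,C,.103),"cradle",onz((330,217),K,C,.016))
img,K,C=L[3]
g=cv2.cvtColor(img,cv2.COLOR_BGR2GRAY)
print(tip.__name__,[ (onz((270,217),K,C,.006))])
```

```text
cap [ 0.4959 -0.3877  0.103 ] cradle [ 0.4945 -0.3861  0.016 ]
tip [array([ 0.4966, -0.3877,  0.006 ])]
```

View pics/e.png

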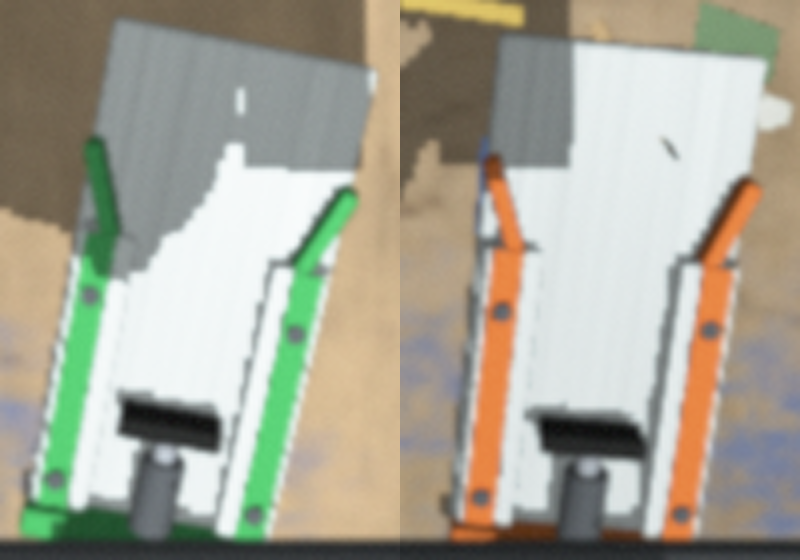

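Run:
```python
from h import *
import pickle
L=pickle.load(open("L.pkl","rb"))
D={"green":(0,(260,160),[(117,20),(373,68)],[(90,296),(295,334),(56,480),(255,516)]),
"orange":(2,(310,160),[(101,36),(370,60)],[(101,312),(310,330),(81,497),(282,514)])}
for n,(i,o,c,s) in D.items():
    _,K,C=L[i]
    w=lambda p,z:onz(np.array(p)/4+o-.375,K,C,z)[:2]
    c=[w(p,.008) for p in c]; s=[w(p,.023) for p in s]
    m=[(c[0]+c[1])/2,(s[0]+s[1])/2,(s[2]+s[3])/2]
    ang=lambda v:np.degrees(np.arctan2(v[1],v[0]))
    print(n,"w",np.linalg.norm(c[1]-c[0]),np.linalg.norm(s[1]-s[0]),np.linalg.norm(s[3]-s[2]),"mids",*m)
    print(" yaw: front",ang(c[1]-c[0])-90,"screws",ang(s[2]-s[0]),ang(s[3]-s[1]),"mid",ang(m[2]-m[0]),ang(m[1]-m[0]),"cross",ang(s[1]-s[0])-90,ang(s[3]-s[2])-90)
```

```text
green w 0.08084192970720024 0.06584023614235589 0.06632686988951363 mids [ 0.4261 -0.0258] [ 0.5099 -0.0424] [ 0.5739 -0.0551]
 yaw: front -10.78320625912194 screws -11.431131303022092 -11.003978966567727 mid -11.227285931192954 -11.234964082307284 cross -11.266640188665846 -11.439728135719548
orange w 0.08413716753928142 0.06651907341296193 0.06645740157227663 mids [ 0.4276 -0.2064] [ 0.5122 -0.2149] [ 0.5768 -0.2208]
 yaw: front -5.209115477776564 screws -5.123197341306326 -5.178113037047396 mid -5.484800609989498 -5.740035076026274 cross -5.324513625956584 -5.444464191716776
```

Run:
```python
from h import *
x,y=.4957,-.3875
ctrl.movep([x,y,.17],ori(0)); 
print("stop",ctrl.move_linear([x,y,.066],feed=.08,guard=8))
ctrl.pause(.3); f0=np.mean([ctrl.observe()["ft_force"]],0)
ctrl.set_gripper(.03); print("w",ctrl.observe()["grip_width"])
ctrl.move_linear([x,y,.086],feed=.04); ctrl.pause(.4)
F=[]
for _ in range(8): ctrl.pause(.1); F.append(ctrl.observe()["ft_force"])
print(f0,np.mean(F,0),"df",np.mean(F,0)-f0,ctrl.observe()["tool_pos"],ctrl.observe()["time_s"])
p,K,C=shot("wrist"); cv2.imwrite("pics/f.png",p["img"])
```

```text
stop False
w 0.0386651808587878
[ 0.8501  0.593  -0.604 ] [-0.0178 -0.0298 -1.6233] df [-0.8679 -0.6229 -1.0192] [ 0.4957 -0.3875  0.086 ] 11.2
```

View pics/f.png

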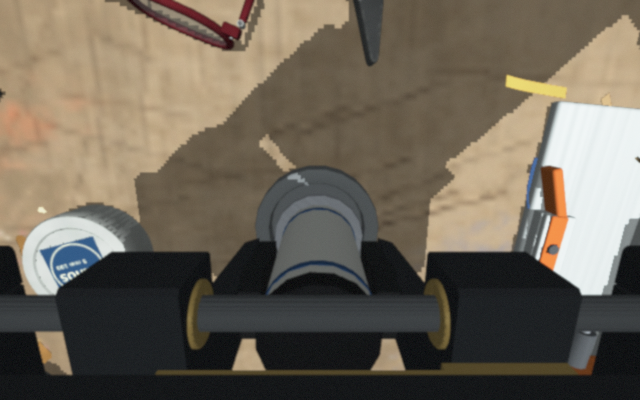

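The picture shows the cartridge held at (320,260), clear of the cradle. The wrist reads about −1.0 to −1.6 N; a full one would read about −5 N. So it is empty and goes to the orange track.

```bash
cat >> h.py <<'E'
YAW=np.radians(-5.4); U=np.array([np.cos(YAW),np.sin(YAW)]); V=np.array([-U[1],U[0]])
F0=np.array([.4276,-.2064])   # track x=-85 mm, y=0
def tp(x,y,z): return [*(F0+U*(x+.085)+V*y),z]
def ft():
    f=np.mean([(ctrl.pause(.05),ctrl.observe()["ft_force"])[1] for _ in range(3)],0)
    return np.array([f[:2]@U,f[:2]@V,f[2]])
E
python3 - <<'E'
from h import *
ctrl.move_linear([.4957,-.3875,.125],feed=.1)
ctrl.move_linear(tp(-.061,0,.125),ori(YAW),feed=.12)
ctrl.move_linear(tp(-.061,0,.076),feed=.06); ctrl.pause(.3); print("free",ft())
print("touch",ctrl.move_linear(tp(-.061,0,.065),feed=.01,guard=3)); 
o=ctrl.observe();print(o["tool_pos"],ft(),o["time_s"])
p,K,C=shot("wrist"); cv2.imwrite("pics/g.png",p["img"])
E
```

```text
free [ 0.3629  0.4155 -1.4125]
touch True
[ 0.4515 -0.2087  0.0679] [-0.0731  0.2024  5.4081] 15.675
```

View pics/g.png

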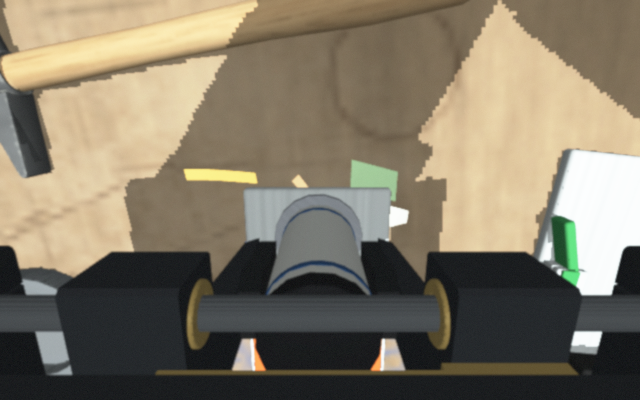

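The foot stands centred on the plate: flange centre at column 318, plate edges at 245 and 390, and the guides symmetric about 318. I'll slide it in next.

Run:
```python
from h import *
z=.0684
def tx(): return (np.array(ctrl.observe()["tool_pos"])[:2]-F0)@U-.085
ctrl.pause(.1)
ctrl.move_linear(tp(-.061,0,z),feed=.01); b=ft(); print("base",b)
print("A",ctrl.move_linear(tp(-.02,0,z),feed=.025,guard=6),tx(),ft())
if tx()>-.022:
    print("B",ctrl.move_linear(tp(.008,0,z),feed=.02,guard=6),tx(),ft())
if tx()>.006:
    b=ft()
    print("C",ctrl.move_linear(tp(.052,0,z),feed=.008,guard=5),tx(),ft()-b)
print(ctrl.observe()["tool_pos"],ctrl.observe()["time_s"])
```

```text
base [-0.4835 -0.0382 -1.7205]
A False -0.02008190052378088 [ 0.7085  0.0955 -1.1319]
B False 0.007935513438883643 [ 0.0463  0.338  -1.5485]
C True 0.013795342041208705 [-0.7645 -0.6549  6.4286]
[ 0.5259 -0.2156  0.068 ] 22.0167
```

Run:
```python
from h import *
for _ in range(3): print(ctrl.observe()["tool_pos"],ctrl.observe()["torque"],ft())
p,K,C=shot("wrist"); a=p["img"]; q=shot("scene")[0]["img"][190:290,260:380]
cv2.imwrite("pics/i.png",np.hstack([cv2.resize(a,(400,250)),cv2.resize(q,(300,250),interpolation=cv2.INTER_CUBIC)]))
print(ctrl.observe()["time_s"])
```

```text
[ 0.5259 -0.2156  0.068 ] [-0.062   0.1079 -0.0179] [-1.1953 -0.7604  5.0948]
[ 0.5259 -0.2156  0.068 ] [-0.0588  0.1369 -0.0167] [-1.3562 -0.1166  5.3335]
[ 0.5259 -0.2156  0.068 ] [-0.0326  0.0779 -0.015 ] [-1.6328 -0.8712  5.2407]
22.5667
```

View pics/i.png

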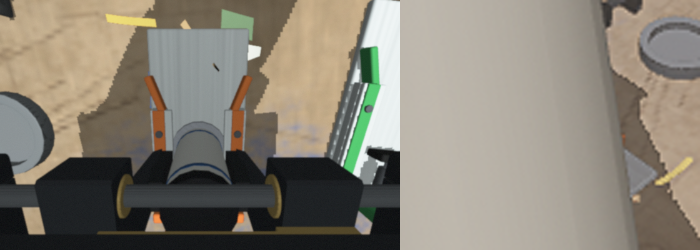

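It is under the rails and centred. The guard tripped because the foot pressed on the floor: there is 6.5 N upward and almost nothing along the track. I'll raise it slightly and carry on.

Run:
```python
from h import *
def tx(): return (np.array(ctrl.observe()["tool_pos"])[:2]-F0)@U-.085
z=.0690
ctrl.move_linear(tp(tx(),0,z),feed=.01); ctrl.pause(.2); b=ft(); print("base",b,ctrl.observe()["tool_pos"])
for k in range(5):
    g=ctrl.move_linear(tp(.054,0,z),feed=.008,guard=5); f=ft()-b
    print(g,tx(),f,ctrl.observe()["tool_pos"][2])
    if f[0]<-3 or not g: break
    ctrl.move_linear(tp(tx(),0,z),feed=.01)
print(ctrl.observe()["time_s"])
```

```text
base [-1.9359  0.2557 -2.5763] [ 0.5257 -0.2155  0.0687]
True 0.014474399522503845 [-0.7204 -0.5431  6.315 ] 0.06816744857197943
True 0.01537151485449123 [-2.5    -0.7024  6.8041] 0.06832198651372719
True 0.01625276968081721 [-2.5278 -0.6459  8.4992] 0.06852161336111982
True 0.016630082241342325 [-3.4729 -0.7938  8.3515] 0.06872757479130406
29.1167
```

Run:
```python
from h import *
def tx(): return (np.array(ctrl.observe()["tool_pos"])[:2]-F0)@U-.085
z=.0692; x=tx()
ctrl.move_linear(tp(x,0,z),feed=.01); print(x,tx(),ft(),ctrl.observe()["tool_pos"][2])
for k in range(10):
    x+=.0005; ctrl.move_linear(tp(x,0,z),feed=.005); f=ft()
    print(x,tx(),f,ctrl.observe()["tool_pos"][2],ctrl.observe()["time_s"])
    if f[0]<-9.5: break
```

```text
0.016630082241342325 0.016330934807029643 [-5.4856 -0.7131 -0.892 ] 0.06902664630450693
0.017130082241342326 0.016696717427992294 [-6.1963 -0.3641 -0.1562] 0.06902765401170069 29.9833
0.017630082241342326 0.017036735275323844 [-7.5228 -0.5783  0.5145] 0.06901748472541239 30.3833
0.018130082241342327 0.017403644467620397 [-7.9352 -0.8108  0.9863] 0.06901628313368292 30.7833
0.018630082241342327 0.017760169753472874 [-8.9127 -0.7386  1.64  ] 0.06902238788370492 31.1833
0.019130082241342328 0.01814224815713336 [-10.2092  -0.2612   2.5987] 0.06904155874007714 31.5833
```

Run:
```python
from h import *
def tx(): return (np.array(ctrl.observe()["tool_pos"])[:2]-F0)@U-.085
ctrl.pause(.9); print("hold",ft())
x=.01913; z=.0692
while x>.0155:
    x-=.0006; z=max(z-.0001,.0686); ctrl.move_linear(tp(x,0,z),feed=.002); f=ft(); print(x,tx(),f)
    if f[0]>-3.5 or ctrl.observe()["time_s"]>42: break
ctrl.pause(.5); print("settled",ft(),ctrl.observe()["tool_pos"],ctrl.observe()["time_s"])
```

```text
hold [-10.1776  -1.454    2.5813]
0.01853 0.017725612054376352 [-9.1066 -0.594   2.1096]
0.01793 0.01735014257590521 [-7.6668 -0.2561  2.0345]
0.01733 0.016908506659119277 [-7.0408  0.2245  1.871 ]
0.016730000000000002 0.016514791359268033 [-6.2309 -0.3179  1.5266]
0.016130000000000002 0.016149249839431126 [-5.9598  0.0378  1.6216]
0.015530000000000002 0.01570168322864851 [-3.6742  0.171   2.7861]
0.014930000000000002 0.015176735653386064 [-1.4689  0.4435  3.0184]
settled [-0.7751  0.6433  4.7928] [ 0.5272 -0.2159  0.0687] 36.7833
```

Run:
```python
from h import *
ctrl.move_linear(tp(.0158,0,.0689),feed=.003); ctrl.pause(.3); print(ft(),ctrl.observe()["tool_pos"])
ctrl.set_gripper(.07); ctrl.pause(.5); print("open",ft(),ctrl.observe()["grip_width"])
ctrl.move_linear([*ctrl.observe()["tool_pos"][:2],.16],feed=.08)
ctrl.move_linear(tp(-.02,.0,.22),feed=.15)
p,K,C=shot("wrist"); cv2.imwrite("pics/j.png",p["img"]); print(ctrl.observe()["time_s"])
for n in("cartridge","stop_orange"):
    r=tip(n,p); print(n,r, [((w:=onz(a,K,C,.008)[:2]-F0)@U-.085,w@V) for a,_ in r])
```

```text
[-4.1418 -0.4452  5.8341] [ 0.5275 -0.2159  0.0688]
open [0.0655 0.1557 0.5372] 0.07008690337858359
40.925
cartridge [(array([312.512, 218.68 ]), 0.71)] [(np.float64(0.01497970548564484), np.float64(-0.0030798606921389957))]
stop_orange [(array([313.408, 270.2  ]), 0.59), (array([465.472, 253.4  ]), 0.43)] [(np.float64(0.07255748692017559), np.float64(-0.0023417888068110095)), (np.float64(0.05420655672352269), np.float64(0.16028195058490263))]
```

View pics/j.png

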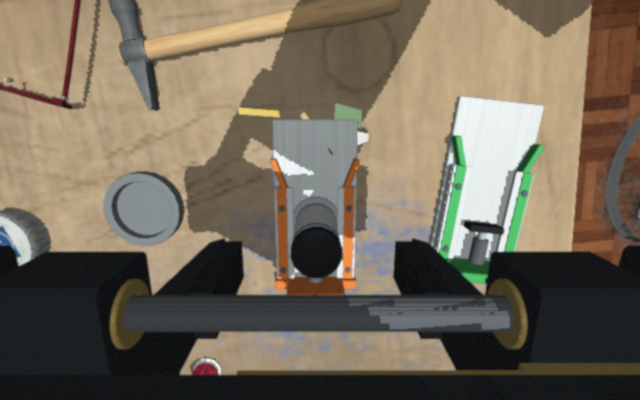

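Run:
```python
from h import *
ctrl.pause(.5); ctrl.job_done(); print(ctrl.observe()["time_s"])
```

```text
the job is handed in; nothing more can be done
the job is handed in; nothing more can be done
```

I weighed the cartridge as empty, slid it into the orange track, pressed it against the buffer and handed the job in at about 41.5 s. No verdict is reported.

- **Weighing:** I lifted it 20 mm. The wrist read 1.0 to 1.6 N, where a full one would read about 5 N.
- **Landing and sliding:** It stood centred on the orange landing, and I slid it in under the rails from there.
- **False stops:** The first guarded stop looked like floor contact. The next three were mixed floor and buffer readings, because the arm sagged about 0.5 mm each time it stopped. I then continued in small steps without the guard.
- **Pressing:** First touch came at about x 14 mm in the track's frame. I held about 10.2 N for about 1 s. Of that, an estimated 1–2 N was floor rubbing.
- **Release:** I eased off to about 4 N at the wrist, still partly floor rubbing, and opened the fingers.
- **Last picture:** The cartridge stands upright between the orange rails at about x 15 mm. The network put it 3 mm off the middle, but it put the fixed stop off by nearly the same amount (2.3 mm), so I took that as a calibration offset. The hammer and tin look unmoved. The sanding block was not in view, and the arm was never near it.

I could not check directly that the cartridge still touches the buffer. I infer it from the push that remained when I let go and the buffer's slow return.

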